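# Sweep the steel nuts into the counting tray's trough and shut its lid

### The arm

A 6-joint arm with a two-finger parallel gripper is mounted at the origin on a cart in front of the work surface, level with it; the furniture and walls round the work are solid. World frame = base frame: x ahead of the robot, y to its left, z up, the work surface at z = 0. Lengths are in m, angles in rad, forces in N, time in s.
With the tool pointing down it reaches from about 0.35 to 0.775 m from the base axis. Payload 7.3 kg.
Tool frame: the origin (TCP) lies between the finger pads; the fingertips stand 17 mm ahead of it and the grasp point (between the pads) lies 2 mm behind it; z points along the fingers, y is the direction in which the jaws open and shut (so a half turn about z gives the same grasp; the last joint's range is limited). The gripper opens to 92 mm and grips with 3 to 60 N. Pads are 19 mm wide; open, the fingers measure 130 mm over their backs; the gripper's body (75 mm by 190 mm) begins 47 mm behind the grasp point.
Start: joints at [-1.422, 0.342, 1.524, -0, 1.275, -0.146], TCP at [0.153, -0.502, 0.244] pointing down, gripper open.
Joint ranges: [-2.53, 2.53], [-0.77, 2.02], [0.04, 2.7], [-1, 4.14], [0.28, 2.66], [-3.11, 3.11]. Speed limits (rad/s): [2.57, 2.57, 3.14, 3.14, 3.14, 3.14].

### API

Orientations are given as [roll, pitch, yaw] about the fixed x, y, z axes, in that order (R = Rz(yaw) Ry(pitch) Rx(roll)).
In Python, from cell import sensors, vision, hand_in gives the robot as it stands.
- The arm moves only by the tool step_arm, never from a script. Its argument "series" is a list of rows, each a list of 5 numbers: the opening, from 0 (shut) to 1 (fully open), then the shift along the world's x, y, z each as a share of 25 mm, from -1 to 1, then the turn about the world's z as a share of 0.08 rad, from -1 to 1. A call has 1 to 12 rows; each row shifts and turns the commanded pose from where the row before left it; what a row does not reach is not made up. A row lasts 1/10 s, in which the tool goes at most 50 mm and 8.59 degrees, less where a joint would pass 70% of its speed; a pose out of reach is approached as far as the arm can. A call with a number of a shift or a turn outside -1 to 1 is refused whole. A call with a gripper value outside its range is refused whole. The fingers move at their own pace and stop on an object; "squeeze" is the grip in N (left out, the last holds). Time passes only in rows, so rows that do not move let the fingers close. It gives the time, the measured TCP pose, the force and the opening at its end, in the units of the state.
- sensors.observe(): the state, without advancing time (a new reading comes with each control period).
- vision.read_camera(name): name is "scene" or "top"; returns a dict with "pixels" (384x512x3 uint8, blue, green, red), "range_z" (384x512 float32, m along the optical axis (not along the pixel's ray), 0 where there is no reading), "camera_matrix" (3x3 intrinsics, pixels), "pose" (4x4, takes a point from camera to world coordinates). Camera axes: x right, y down, z forward; pixel columns grow to the right and rows downward; lengths in m; the calibration is good to about 2 mm. A picture is of the moment at which its call begins.
- hand_in(): hands the job in, once; it reports no verdict.
The state is a dict: "time": time; "qpos": joint angles; "qvel": joint speeds; "joint_efforts": joint torques, N m; "tool_pos": TCP position; "tool_rot": TCP orientation; "contact_force": force on the tool from outside, world axes, zero at the start; "torque": the same for the moment, N m; "opening": finger opening in m.
Only numpy, scipy, OpenCV 4.12 (cv2) and the standard library are available. Lean on these libraries where they do the work, as an engineer would, in place of code of your own. Each camera call takes 0.05 s, during which the arm holds its last target.

### The job

Sort the nuts on the blue counting tray: sweep the three steel nuts across the deck and over its open edge into the trough, leaving the two brass nuts on the deck. Then push the trough's lid over and press it down flush. Sweep and push with the fingers only, do not lift any nut, and leave the spanner, pliers and jar round the tray where they are.

Things in the scene. Friction and masses are not known exactly. Their poses are not given: they have to be found in the camera images.
- tray: blue metal parts-counting tray on rubber feet; it does not move. In its frame (mm; origin under it at bench height, x along the trough, y from the deck across to the trough, z up) it spans x -130..130, y -140..103. The flat deck, top at z = 50, runs from y = -140 to an open edge at y = 32; beyond that lies the sunken trough. See deck_mid for the rims.
- deck_mid (a point): point on the deck's top at x = 0, y = -54 mm in the tray's frame. Rims 4 mm thick rise 14 mm above the deck along both ends of the tray (inner faces at x = -126 and 126) and along the side away from the trough (inner face at y = -136); a small pouring lip sticks out of that side at x 72..130.
- trough (a point): centre of the trough's floor, 18 mm above the bench (32 mm below the deck). The trough is 252 mm long inside along the tray's x and 64 mm wide, y = 32 to 96 mm in the tray's frame.
- lid (a joint): the trough's aluminium lid on a stiff friction hinge (stays where it is left, about 1 to 2 N at its free edge moves it): 0 = closed, flush with the deck; about 1.8 to 2.05 rad = open, standing up and leaning outwards; stop at 2.1.
- lid_hinge (a point): midpoint of the lid's hinge axis, which runs along the tray's x at y = 101, z = 50 mm in the tray's frame (outer edge of the trough).
- lid_edge (a point): midpoint of the lid's free edge, 64 mm from the hinge. The lid is 236 mm long, 3 mm thick, with a rolled edge of 6 mm diameter. It turns from standing open over to the deck side as it closes.
- steel_nut_a: one of three grey steel nuts: hex nut, 24 mm across flats, 28 mm across corners, 13 mm thick, about 33 g, with a 15 mm bore; lies flat on the tray's deck at the start. Origin at the centre of its underside, z up through the bore.
- steel_nut_a_center (a point): centre of steel_nut_a, 6.5 mm above its underside.
- steel_nut_b: one of three grey steel nuts: hex nut, 24 mm across flats, 28 mm across corners, 13 mm thick, about 33 g, with a 15 mm bore; lies flat on the tray's deck at the start. Origin at the centre of its underside, z up through the bore.
- steel_nut_b_center (a point): centre of steel_nut_b, 6.5 mm above its underside.
- steel_nut_c: one of three grey steel nuts: hex nut, 24 mm across flats, 28 mm across corners, 13 mm thick, about 33 g, with a 15 mm bore; lies flat on the tray's deck at the start. Origin at the centre of its underside, z up through the bore.
- steel_nut_c_center (a point): centre of steel_nut_c, 6.5 mm above its underside.
- brass_nut_a: one of two yellow brass nuts, which stay on the deck: hex nut, 24 mm across flats, 28 mm across corners, 13 mm thick, about 33 g, with a 15 mm bore; lies flat on the tray's deck at the start. Origin at the centre of its underside, z up through the bore.
- brass_nut_a_center (a point): centre of brass_nut_a, 6.5 mm above its underside.
- brass_nut_b: one of two yellow brass nuts, which stay on the deck: hex nut, 24 mm across flats, 28 mm across corners, 13 mm thick, about 33 g, with a 15 mm bore; lies flat on the tray's deck at the start. Origin at the centre of its underside, z up through the bore.
- brass_nut_b_center (a point): centre of brass_nut_b, 6.5 mm above its underside.
- nail_jar: loose jar of nails with a tan lid, 63 mm across, 76 mm high, on the bench right of the tray; origin under its centre.
- spanner: loose steel double open-ended spanner, 35x209x6 mm, on the bench left of the tray; origin under its middle, y along it.
- pliers: loose pliers with red handles, 42x185x12 mm, on the bench right of the tray; origin under its middle, y along them.

How it is judged:
On the way, in this order (a step that is already met when the one before it is completed fails the run):
1. all three steel nuts lie in the trough (y of steel_nut_a_center in the frame of tray between 0.034 and 0.098 m and z of each of steel_nut_a_center, steel_nut_b_center, steel_nut_c_center in the frame of tray below 0.042 m and x of steel_nut_a_center in the frame of tray between -0.127 and 0.127 m and y of steel_nut_b_center in the frame of tray between 0.034 and 0.098 m and x of steel_nut_b_center in the frame of tray between -0.127 and 0.127 m and y of steel_nut_c_center in the frame of tray between 0.034 and 0.098 m and x of steel_nut_c_center in the frame of tray between -0.127 and 0.127 m), for 0.2 s.
2. the lid is shut over them (value of joint lid below 0.06 rad), for 0.2 s.
At the end, for the whole second after the job is handed in: The centres of all three steel nuts are inside the trough, below its lid; both brass nuts rest flat (or on edge) on the deck, with their centres between its rims and its open edge; the lid is closed to within 0.06 rad (about 4 mm at its free edge); the nuts are at rest (all of step 1 and y of brass_nut_a_center in the frame of tray between -0.136 and 0.032 m and z of brass_nut_a_center in the frame of tray between 0.052 and 0.066 m and x of brass_nut_a_center in the frame of tray between -0.127 and 0.127 m and y of brass_nut_b_center in the frame of tray between -0.136 and 0.032 m and z of brass_nut_b_center in the frame of tray between 0.052 and 0.066 m and x of brass_nut_b_center in the frame of tray between -0.127 and 0.127 m and value of joint lid between -0.05 and 0.06 rad and linear speed of each of steel_nut_a, steel_nut_b, steel_nut_c, brass_nut_a, brass_nut_b below 0.02 m/s); the robot touches nothing.
It fails at once if a nut is lifted (its centre more than 22 mm above the deck, whose top is 50 mm above the bench) (height (world z) of any of steel_nut_a_center, steel_nut_b_center, steel_nut_c_center, brass_nut_a_center, brass_nut_b_center above 0.072 m).
It fails at once if the nail jar moved by more than 20 mm (distance of nail_jar from where it was at the start of the episode above 0.02 m).
It fails at once if the spanner moved by more than 20 mm (distance of spanner from where it was at the start of the episode above 0.02 m).
It fails at once if the pliers moved by more than 20 mm (distance of pliers from where it was at the start of the episode above 0.02 m).
It also fails if it takes over 54 s, if anything falls off the work surface, if the arm or the gripper's body presses on something with over 40 N, if the wrist force passes 120 N, or if a joint passes its speed limit or range.

## Working session

There is one attempt and no reset: what is moved stays moved. The work goes in short steps, Python scripts to look and compute and a tool call to move; the robot and the scene stay as the last step left them, time stands still between calls to the robot, and variables do not carry over. Pictures are saved under pics/ and viewed, and the job is handed in when it is done.

Besides the shell and the picture viewer there is one more tool, called after "Request:" as name(argument=value, ...), one argument or row to a line, values as JSON. step_arm: Moves the arm, as the interface text tells. Its arguments: {"type":"object","properties":{"series":{"type":"array","items":{"type":"array","items":{"type":"number","minimum":-1,"maximum":1}}},"squeeze":{"type":"number"}},"required":["series"]}

```bash
mkdir -p pics; cat > h.py <<'E'
import numpy as np, cv2
from cell import sensors, vision, hand_in
def snap(n,f):
    c=vision.read_camera(n); cv2.imwrite('pics/'+f,c['pixels']); np.savez('pics/'+f+'.npz',**c); return c
def cloud(c):
    z=c['range_z'];K=c['camera_matrix'];v,u=np.indices(z.shape)
    p=np.stack([(u-K[0,2])/K[0,0]*z,(v-K[1,2])/K[1,1]*z,z],-1)
    return p@c['pose'][:3,:3].T+c['pose'][:3,3]
def ray(c,u,v,h):
    K=c['camera_matrix'];d=c['pose'][:3,:3]@np.array([(u-K[0,2])/K[0,0],(v-K[1,2])/K[1,1],1]);o=c['pose'][:3,3]
    return o+d*(h-o[2])/d[2]
E
python3 - <<'E'
from h import *
for n in('top','scene'):
    c=snap(n,n+'0.png');print(c['pose'].round(3),c['camera_matrix'].round(1))
print(sensors.observe())
E
```

```text
[[ 0.01  -0.984  0.18   0.296]
 [-1.    -0.011 -0.005 -0.082]
 [ 0.007 -0.18  -0.984  1.404]
 [ 0.     0.     0.     1.   ]] [[430.7   0.  261.6]
 [  0.  430.7 186.1]
 [  0.    0.    1. ]]
[[ 0.676 -0.389  0.626 -0.239]
 [-0.737 -0.36   0.572 -0.806]
 [ 0.003 -0.848 -0.53   0.701]
 [ 0.     0.     0.     1.   ]] [[468.5   0.  256.8]
 [  0.  468.5 187. ]
 [  0.    0.    1. ]]
{'time': 0.1, 'qpos': array([-1.42199718e+00,  3.42667178e-01,  1.52493595e+00, -8.34727329e-06,
        1.27539695e+00, -1.46041088e-01]), 'qvel': array([ 0.00048935, -0.00198273, -0.00356416, -0.00014886,  0.00062102,
        0.00228536]), 'joint_efforts': array([ 1.81627984e-03, -4.32004738e+01, -2.44694138e+01,  7.19330111e-02,
        5.26359421e-02, -4.56839030e-05]), 'tool_pos': array([ 0.15250467, -0.50200025,  0.24310206]), 'tool_rot': array([-3.14019905e+00, -1.96914481e-04,  2.94842536e-01]), 'contact_force': array([ 0.57113653, -0.18242284,  0.00715494]), 'torque': array([-0.03969348, -0.04450996,  0.03006905]), 'opening': 0.09224701141973438}
```

```bash
ls pics
```

```text
scene0.png
scene0.png.npz
top0.png
top0.png.npz
```

View pics/top0.png

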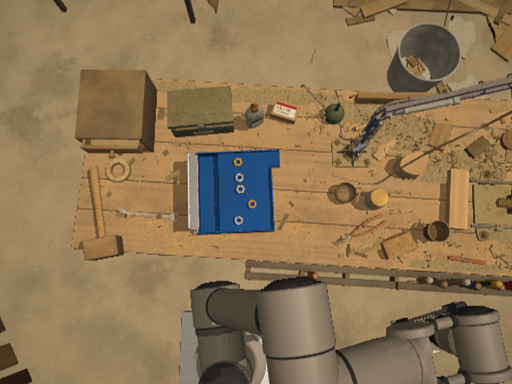

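View pics/scene0.png

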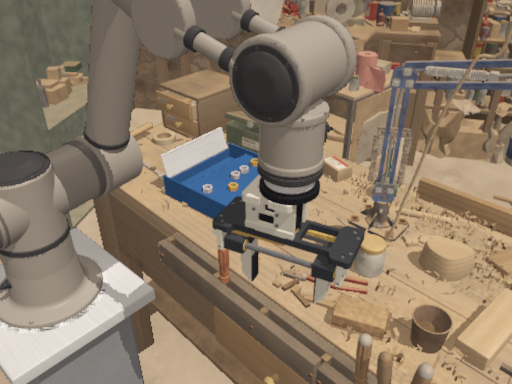

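The top view shows the tray (px 188-280, 150-234) with its trough and standing lid at left. The nuts are in a column near px x=240: brass at (238,161) and (252,204), steel at (239,178), (240,189) and (238,220).

```bash
cat >> h.py <<'E'
def trayfit(c):
    P=cloud(c);b=c['pixels'].astype(int)
    hsv=cv2.cvtColor(c['pixels'],cv2.COLOR_BGR2HSV)
    m=(hsv[...,0]>95)&(hsv[...,0]<125)&(hsv[...,1]>120)
    return m,P,hsv
E
python3 - <<'E'
from h import *
c=dict(np.load('pics/top0.png.npz'))
m,P,hsv=trayfit(c)
m[:140]=0;m[245:]=0;m[:,:180]=0;m[:,290:]=0
print(m.sum())
r=(slice(185,188),slice(180,290))
for u in range(182,284,2): print(u,P[192,u].round(4),hsv[192,u])
for v in range(144,240,2): print(v,P[v,262].round(4),hsv[v,262])
im=c['pixels'][140:245,175:295]; cv2.imwrite('pics/crop0.png',cv2.resize(im,None,fx=5,fy=5,interpolation=cv2.INTER_CUBIC))
E
```

```text
5739
182 [0.5288 0.172  0.0047] [ 17 136 122]
184 [ 0.5309  0.1675 -0.0072] [ 16 135 117]
186 [0.5296 0.1595 0.0009] [ 16 142 113]
188 [0.5099 0.133  0.1195] [ 18  21 222]
190 [0.5125 0.1295 0.104 ] [ 19  37 153]
192 [0.5145 0.1252 0.0926] [ 18  36 155]
194 [0.518  0.1222 0.072 ] [ 17  34 156]
196 [0.5197 0.1175 0.0621] [ 19  38 161]
198 [0.5216 0.1127 0.0515] [117  23 102]
200 [0.5278 0.1115 0.0145] [106 195 123]
202 [0.5269 0.1042 0.0201] [106 188 126]
204 [0.5268 0.0975 0.0214] [106 186 126]
206 [0.527  0.0911 0.0209] [106 183 128]
208 [0.5267 0.0844 0.0228] [106 188 125]
210 [0.527  0.0781 0.0212] [106 186 125]
212 [0.5284 0.0724 0.0135] [106 187 127]
214 [0.5283 0.0658 0.0143] [106 189  85]
216 [0.5278 0.0589 0.0179] [106 188  80]
218 [0.5282 0.0526 0.0159] [106 192  69]
220 [0.5222 0.0427 0.0524] [106 186 125]
222 [0.5222 0.0363 0.0527] [106 182 123]
224 [0.5226 0.0301 0.0509] [106 188 121]
226 [0.5223 0.0236 0.0527] [106 185 121]
228 [0.5228 0.0174 0.0505] [105 189 119]
230 [0.522  0.0107 0.0555] [106 188 122]
232 [0.5232 0.0048 0.049 ] [106 192 122]
234 [ 0.5226 -0.0018  0.05
[... 2494 characters left out ...]
 -0.0914  0.0477] [106 191 127]
210 [ 0.4667 -0.0914  0.0464] [106 190 129]
212 [ 0.4595 -0.0915  0.0532] [106 187 131]
214 [ 0.4535 -0.0915  0.0502] [106 188 130]
216 [ 0.4472 -0.0916  0.05  ] [106 188 129]
218 [ 0.4407 -0.0916  0.0522] [106 186 129]
220 [ 0.4346 -0.0917  0.0502] [106 186 129]
222 [ 0.428  -0.0918  0.0526] [106 184 130]
224 [ 0.4216 -0.0918  0.0541] [106 187 127]
226 [ 0.4157 -0.0919  0.0501] [106 185 127]
228 [ 0.4093 -0.0919  0.0518] [105 188 129]
230 [ 0.4024 -0.092   0.0589] [105 200 134]
232 [ 0.3994 -0.0923  0.0161] [ 15 123 122]
234 [ 0.3937 -0.0925  0.0059] [ 16 130 173]
236 [ 3.877e-01 -9.260e-02  3.000e-04] [ 16 132 178]
238 [ 0.3816 -0.0927 -0.0064] [ 16 130 175]
```

View pics/crop0.png

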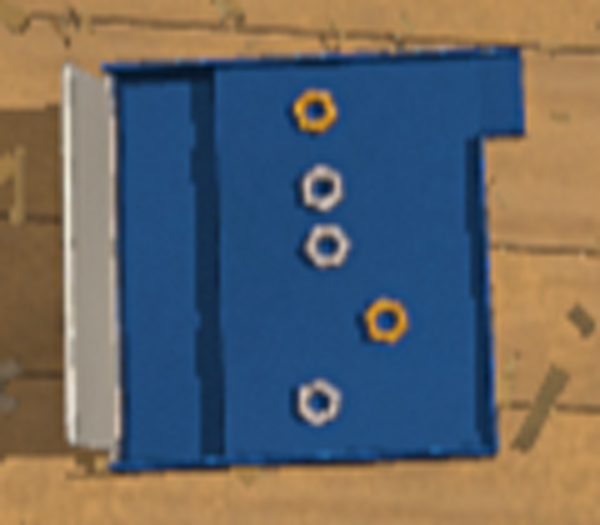

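```bash
cat >> h.py <<'E'
def nuts(c,box):
    h=cv2.cvtColor(c['pixels'],cv2.COLOR_BGR2HSV)
    x0,x1,y0,y1=box; out=[]
    for nm,m in(('brass',(h[...,0]>10)&(h[...,0]<32)&(h[...,1]>110)&(h[...,2]>110)),('steel',(h[...,1]<75)&(h[...,2]>95))):
        mm=np.zeros(h.shape[:2],np.uint8);mm[y0:y1,x0:x1]=(m*255)[y0:y1,x0:x1]
        cs,_=cv2.findContours(mm,cv2.RETR_EXTERNAL,cv2.CHAIN_APPROX_NONE)
        for k in cs:
            a=cv2.contourArea(k)
            if a>12:
                (u,v),r=cv2.minEnclosingCircle(k);M=cv2.moments(k)
                out.append((nm,M['m10']/M['m00'],M['m01']/M['m00'],a))
    return out
E
python3 - <<'E'
from h import *
c=dict(np.load('pics/top0.png.npz'))
f=lambda x,y:(175+(x+.5)/5-.5,140+(y+.5)/5-.5)
C={}
for n,p,z in(('FL',(105,66),.064),('FR',(522,48),.064),('NR',(496,454),.064),('NL',(112,469),.064),('edgeF',(215,70),.05),('edgeN',(223,455),.05),('lidF',(66,64),.11),('lidN',(70,444),.11)):
    C[n]=ray(c,*f(*p),z);print(n,C[n].round(4))
for a,b in(('NL','FL'),('NR','NL'),('FR','FL'),('edgeN','edgeF')):
    d=C[b]-C[a];print(a,b,np.hypot(*d[:2]).round(4),np.degrees(np.arctan2(d[1],d[0])).round(2))
for n in nuts(c,(200,268,155,230)): print(n,ray(c,n[1],n[2],.0605).round(4))
E
```

```text
FL [0.6467 0.1232 0.064 ]
FR [ 0.6617 -0.1441  0.064 ]
NR [ 0.4012 -0.1286  0.064 ]
NL [0.3895 0.1093 0.064 ]
edgeF [0.6485 0.0541 0.05  ]
edgeN [0.3999 0.0421 0.05  ]
lidF [0.6357 0.1403 0.11  ]
lidN [0.4009 0.1284 0.11  ]
NL FL 0.2576 3.09
NR NL 0.2381 92.82
FR FL 0.2677 93.21
edgeN edgeF 0.2489 2.76
('brass', 251.64285714285714, 203.59920634920633, 42.0) [ 0.4849 -0.0586  0.0605]
('brass', 237.43290043290042, 161.61904761904762, 38.5) [ 0.62   -0.0112  0.0605]
('steel', 238.43223443223442, 220.04761904761904, 45.5) [ 0.4326 -0.018   0.0605]
('steel', 240.00687285223364, 188.75601374570445, 48.5) [ 0.5319 -0.0211  0.0605]
('steel', 239.0716845878136, 177.14695340501788, 46.5) [ 0.5694 -0.0174  0.0605]
```

Request:
step_arm(
  series=[
    [0.2,0.89,0.99,-0.2,0.92],
    [0.2,0.89,0.99,-0.2,0.92],
    [0.2,0.89,0.99,-0.2,0.92],
    [0.2,0.89,0.99,-0.2,0.92],
    [0.2,0.89,0.99,-0.2,0.92],
    [0.2,0.89,0.99,-0.2,0.92],
    [0.2,0.89,0.99,-0.2,0.92],
    [0.2,0.89,0.99,-0.2,0.92],
    [0.2,0.89,0.99,-0.2,0.92],
    [0.2,0.89,0.99,-0.2,0.92],
    [0.2,0.89,0.99,-0.2,0.92],
    [0.2,0.89,0.99,-0.2,0.92],
  ],
)

```text
time: 1.3
tool_pos: [0.4202, -0.2041, 0.1833]
tool_rot: [-3.141, -0.0, 1.181]
contact_force: [0.7, -0.1, -0.1]
opening: 0.0186
```

Request:
step_arm(
  series=[
    [0.2,0.88,0.99,-0.4,0.92],
    [0.2,0.88,0.99,-0.4,0.92],
    [0.2,0.88,0.99,-0.4,0.92],
    [0.2,0.88,0.99,-0.4,0.92],
    [0.2,0.88,0.99,-0.4,0.92],
    [0.2,0.88,0.99,-0.4,0.92],
    [0.2,0,0,0,0],
    [0.2,0,0,0,0],
  ],
)

```text
time: 2.1
tool_pos: [0.5511, -0.0564, 0.123]
tool_rot: [-3.14, -0.0, 1.62]
contact_force: [-0.1, 0.2, -0.3]
opening: 0.0182
```

```bash
python3 - <<'E'
from h import *
c=snap('top','top1.png')
im=c['pixels'][130:270,165:305]; cv2.imwrite('pics/crop1.png',cv2.resize(im,None,fx=4,fy=4,interpolation=cv2.INTER_CUBIC))
c=snap('scene','scene1.png')
im=c['pixels'][90:250,140:340]; cv2.imwrite('pics/scrop1.png',cv2.resize(im,None,fx=4,fy=3.75,interpolation=cv2.INTER_CUBIC))
E
```

```text
(no output)
```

View pics/crop1.png

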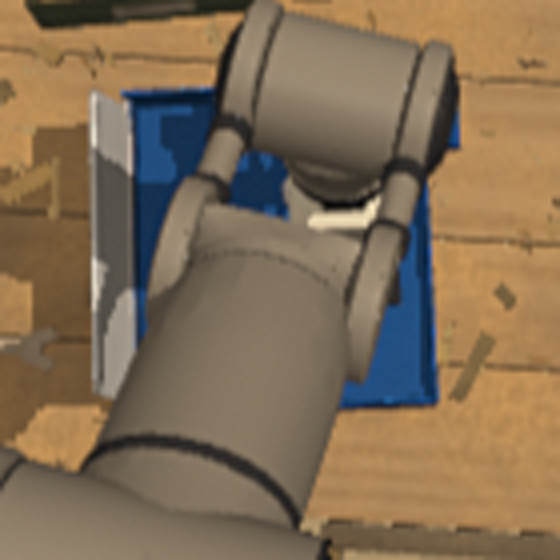

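View pics/scrop1.png

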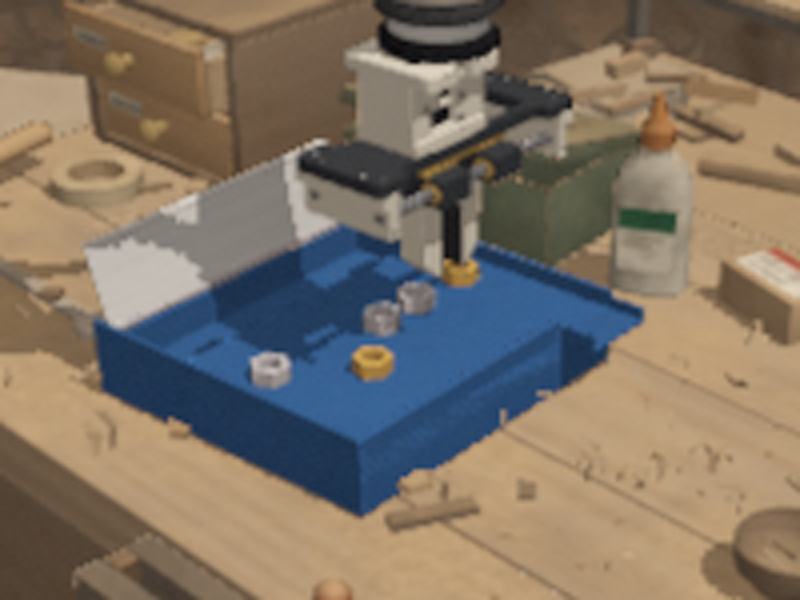

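The top view is blocked by the arm. In the scene view all five nuts are clear and the fingers hang above the deck, with the far brass nut just behind them. I'll check the nut positions in this view before lowering.

```bash
cat >> h.py <<'E'
O=np.array([.5236,.0150]);TH=.0515
Rt=np.array([[np.cos(TH),-np.sin(TH)],[np.sin(TH),np.cos(TH)]])
def tr(p): return Rt.T@(np.asarray(p)[:2]-O)
def wo(p): return Rt@np.asarray(p)+O
E
python3 - <<'E'
from h import *
c=dict(np.load('pics/scene1.png.npz'))
for n in nuts(c,(190,262,150,200)):
    p=ray(c,n[1],n[2],.059);print(n[0],round(n[3]),np.round(n[1:3],1),p.round(4),tr(p).round(4))
print('NR corner',tr(ray(c,140+358/4,90+440/3.75,.064)), 'NL',tr(ray(c,140+97/4,90+320/3.75,.064)),'lip',tr(ray(c,140+643/4,90+313/3.75,.064)))
E
```

```text
brass 50 [232.9 186.3] [ 0.4802 -0.0654  0.059 ] [-0.0475 -0.078 ]
brass 31 [254.5 162.5] [ 0.6117 -0.0201  0.059 ] [ 0.0861 -0.0396]
steel 70 [207.3 188.1] [ 0.4291 -0.0233  0.059 ] [-0.0964 -0.0334]
steel 119 [239.4 171.6] [ 0.5459 -0.0246  0.059 ] [ 0.0203 -0.0407]
steel 28 [256.7 153.8] [0.6543 0.0108 0.059 ] [ 0.1303 -0.011 ]
steel 134 [243.3 154.9] [0.6229 0.0348 0.059 ] [0.1002 0.0147]
steel 280 [201.4 155.5] [0.5377 0.1212 0.059 ] [0.0195 0.1053]
NR corner [-0.12950264 -0.14114175] NL [-0.12963529  0.09435659] lip [ 0.11219456 -0.17974237]
```

Request:
step_arm(
  series=[
    [0.2,0.04,0,-0.7,0],
    [0.2,0,0,-0.7,0],
    [0.2,0,0,-0.7,0],
    [0.2,0,0,0,0],
    [0.2,-0.02,0.4,0,0],
    [0.2,-0.02,0.4,0,0],
    [0.2,-0.02,0.4,0,0],
    [0.2,-0.02,0.4,0,0],
  ],
)

```text
time: 3.0
tool_pos: [0.5509, -0.0158, 0.0721]
tool_rot: [3.14, 0.0, 1.62]
contact_force: [0.5, -1.3, 0.0]
opening: 0.0184
```

```bash
cat >> h.py <<'E'
def look(k):
    c=snap('scene',f'scene{k}.png')
    im=c['pixels'][90:250,140:340]; cv2.imwrite(f'pics/scrop{k}.png',cv2.resize(im,None,fx=4,fy=3.75,interpolation=cv2.INTER_CUBIC))
    s=sensors.observe();print(s['time'],s['tool_pos'].round(4),tr(s['tool_pos']).round(4),s['contact_force'].round(1))
E
python3 -c "
from h import *
look(2)"
```

```text
3.05 [ 0.5505 -0.0144  0.0719] [ 0.0254 -0.0307] [-0.7  2.  -0. ]
```

View pics/scrop2.png

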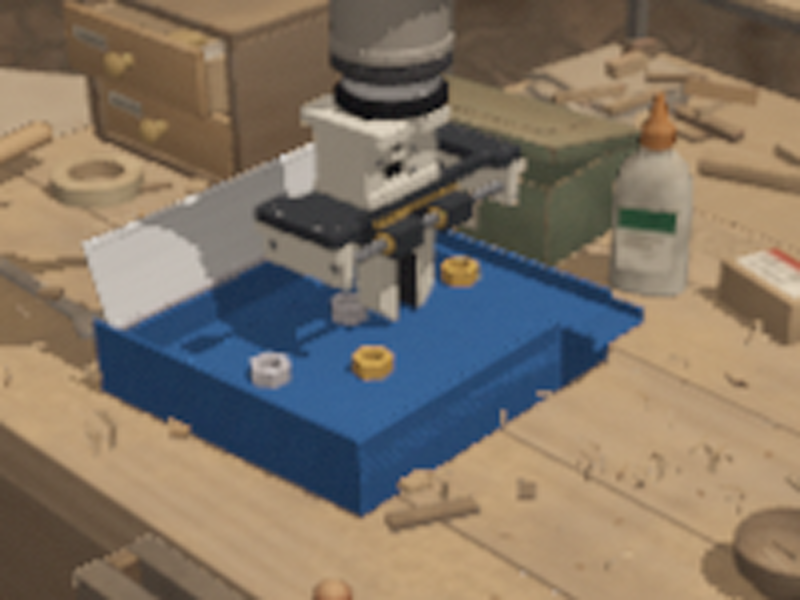

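Both nuts ride ahead of the fingers. The near steel nut (270,370) and the brass ones haven't moved.

Request:
step_arm(
  series=[
    [0.2,-0.02,0.4,0,0],
    [0.2,-0.02,0.4,0,0],
    [0.2,-0.02,0.4,0,0],
    [0.2,-0.02,0.4,0,0],
    [0.2,-0.02,0.4,0,0],
    [0.2,-0.02,0.4,0,0],
    [0.2,-0.02,0.4,0,0],
    [0.2,0,0,0,0],
    [0.2,0,0,0,0],
  ],
)

```text
time: 3.95
tool_pos: [0.547, 0.0534, 0.0712]
tool_rot: [-3.142, 0.0, 1.62]
contact_force: [-0.4, -1.0, -0.2]
opening: 0.0183
```

```bash
python3 -c "
from h import *
look(3)"
```

```text
4.0 [0.547  0.0531 0.0712] [0.0254 0.0368] [-0.1 -0.5  0.4]
```

View pics/scrop3.png

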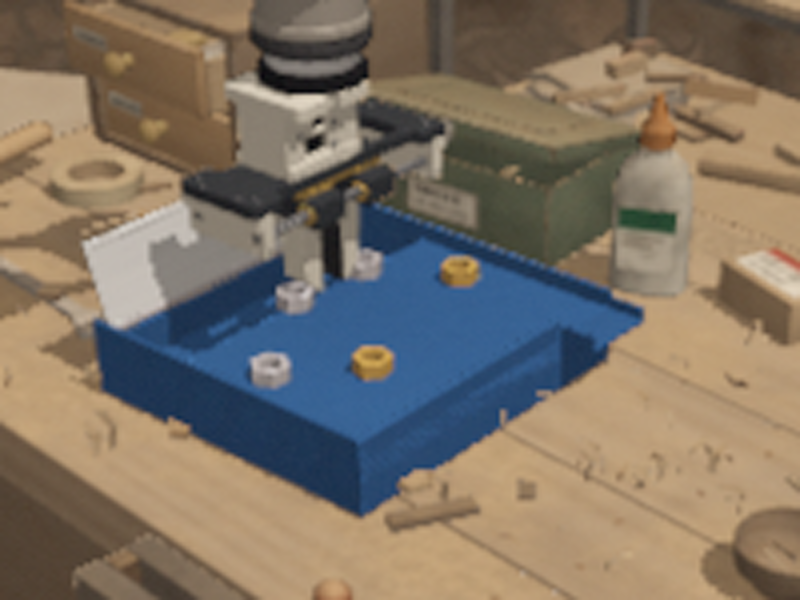

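Both nuts slipped off sideways and now sit beside the fingers near the edge, at crop (295,297) and (367,264). I'll raise, back off and shut the fingers. One nut at a time with the wider closed face should hold better.

Request:
step_arm(
  series=[
    [0.2,0,0,1,0],
    [0,0,-0.6,1,0],
    [0,0,-1,0.5,0],
    [0,0,-1,0,0],
    [0,0,-1,0,0],
    [0,0,0,0,0],
  ],
)

```text
time: 4.6
tool_pos: [0.5472, -0.04, 0.1339]
tool_rot: [3.141, 0.001, 1.616]
contact_force: [0.3, -0.1, -0.1]
opening: 0.0
```

```bash
python3 -c "
from h import *
look(4)
c=dict(np.load('pics/scene4.png.npz'))
for n in nuts(c,(190,262,150,200)):
    p=ray(c,n[1],n[2],.059);print(n[0],round(n[3]),np.round(n[1:3],1),p.round(4),(tr(p)+[.0045,.0055]).round(4))
"
```

```text
4.65 [ 0.547  -0.0385  0.1338] [ 0.0207 -0.0546] [-0.1 -0.4 -0.2]
brass 50 [232.9 186.3] [ 0.4802 -0.0654  0.059 ] [-0.043  -0.0725]
brass 39 [254.6 161.9] [ 0.614 -0.018  0.059] [ 0.0931 -0.0321]
steel 70 [207.3 188.1] [ 0.4292 -0.0233  0.059 ] [-0.0917 -0.0279]
steel 60 [213.2 168.9] [0.5075 0.0389 0.059 ] [-0.0104  0.0302]
steel 57 [230.3 159.9] [0.5759 0.0411 0.059 ] [0.058  0.0289]
steel 64 [244.2 152.6] [0.635  0.0428 0.059 ] [0.1172 0.0275]
steel 282 [201.4 155.5] [0.5375 0.1211 0.059 ] [0.0239 0.1107]
```

View pics/scrop4.png

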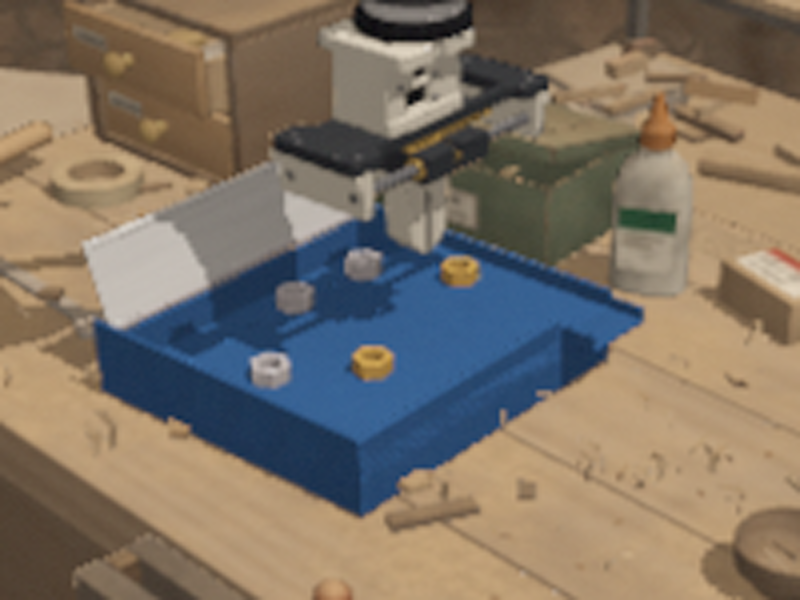

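Request:
step_arm(
  series=[
    [0,0.7,0.9,0,0],
    [0,0.7,0.88,0,0],
    [0,0,0,-0.84,0],
    [0,0,0,-0.84,0],
    [0,0,0,-0.84,0],
    [0,0,0,0,0],
    [0,-0.02,0.36,0,0],
    [0,-0.02,0.36,0,0],
    [0,-0.02,0.36,0,0],
    [0,-0.02,0.36,0,0],
    [0,-0.02,0.36,0,0],
    [0,0,0,0,0],
  ],
)

```text
time: 5.85
tool_pos: [0.5794, 0.0541, 0.0709]
tool_rot: [3.141, -0.0, 1.621]
contact_force: [0.1, 0.6, -0.9]
opening: 0.0003
```

```bash
python3 -c "
from h import *
look(5)"
```

```text
5.9 [0.5795 0.0534 0.0708] [0.0578 0.0355] [ 0.2  0.3 -0.2]
```

View pics/scrop5.png

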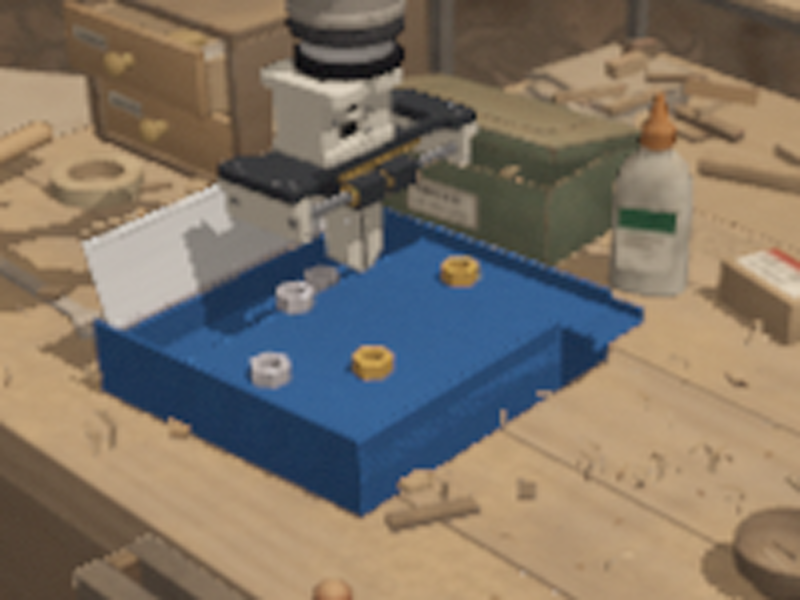

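The first nut dropped into the trough, visible at (320,275). The second nut is next, at (295,297).

Request:
step_arm(
  series=[
    [0,0,-0.2,0.9,0],
    [0,-0.6,-0.6,0.5,0],
    [0,-1,-0.6,0,0],
    [0,-1,-0.6,0,0],
    [0,0,0,0,0],
    [0,0,0,-0.7,0],
    [0,0,0,-0.7,0],
    [0,0,0,0,0],
  ],
)

```text
time: 6.7
tool_pos: [0.5139, 0.0027, 0.0691]
tool_rot: [-3.138, -0.001, 1.619]
contact_force: [-0.8, -0.4, 0.3]
opening: 0.0001
```

```bash
python3 -c "
from h import *
look(6)"
```

```text
6.75 [0.5145 0.0027 0.0701] [-0.0097 -0.0119] [0.5 0.4 0.5]
```

View pics/scrop6.png

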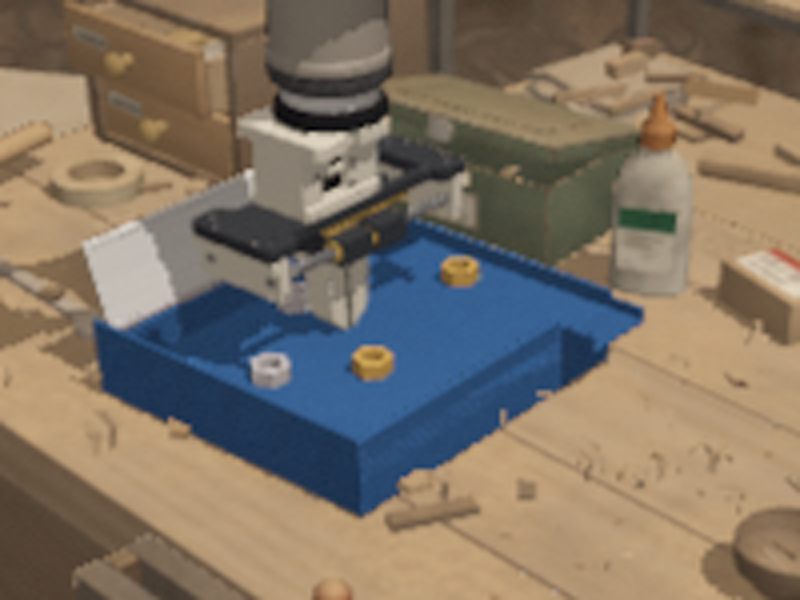

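Request:
step_arm(
  series=[
    [0,-0.02,0.38,0,0],
    [0,-0.02,0.38,0,0],
    [0,-0.02,0.38,0,0],
    [0,-0.02,0.38,0,0],
    [0,-0.02,0.38,0,0],
    [0,0,0,0,0],
    [0,0,-0.2,0.9,0],
    [0,0,-1,0.7,0],
    [0,0,-1,0,0],
    [0,0,-1,0,0],
    [0,0,0,0,0],
  ],
)

```text
time: 7.85
tool_pos: [0.5123, -0.0324, 0.111]
tool_rot: [3.141, 0.001, 1.617]
contact_force: [0.0, -0.6, 0.0]
opening: 0.0002
```

```bash
python3 -c "
from h import *
look(7)"
```

```text
7.9 [ 0.5121 -0.031   0.1108] [-0.0139 -0.0454] [-0.4  0.3 -0.9]
```

View pics/scrop7.png

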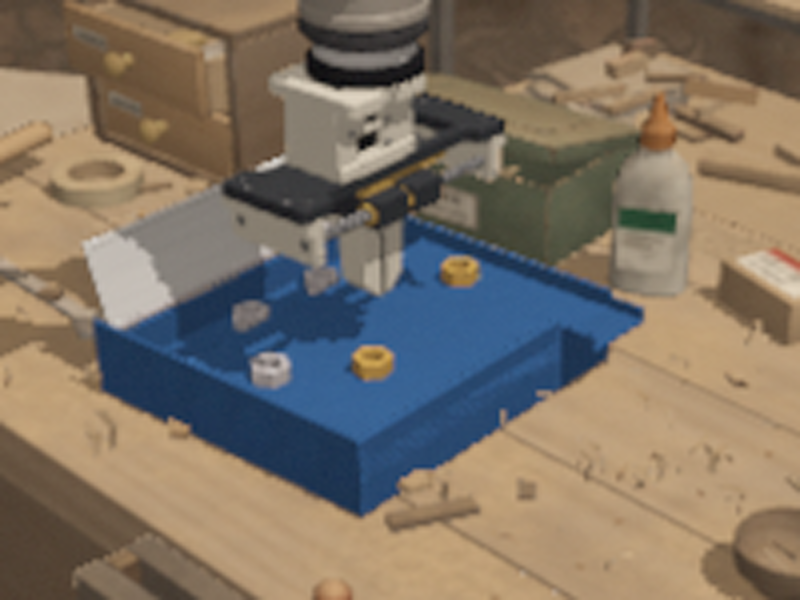

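Nut two is in the trough at (250,315). The third nut is next, at (270,370).

Request:
step_arm(
  series=[
    [0,-0.8,-0.2,0,0],
    [0,-0.8,-0.2,0,0],
    [0,-0.8,-0.2,0,0],
    [0,-0.7,-0.2,0,0],
    [0,0,0,-0.8,0],
    [0,0,0,-0.8,0],
    [0,0,0,0,0],
    [0,-0.02,0.36,0,0],
    [0,-0.02,0.36,0,0],
    [0,-0.02,0.36,0,0],
    [0,-0.02,0.36,0,0],
  ],
)

```text
time: 9.0
tool_pos: [0.4328, -0.0128, 0.0713]
tool_rot: [3.14, 0.0, 1.62]
contact_force: [-0.4, -0.4, 0.3]
opening: 0.0004
```

```bash
python3 -c "
from h import *
look(8)"
```

```text
9.05 [ 0.4324 -0.0119  0.0712] [-0.0925 -0.0222] [-0.3  0.7  0. ]
```

View pics/scrop8.png

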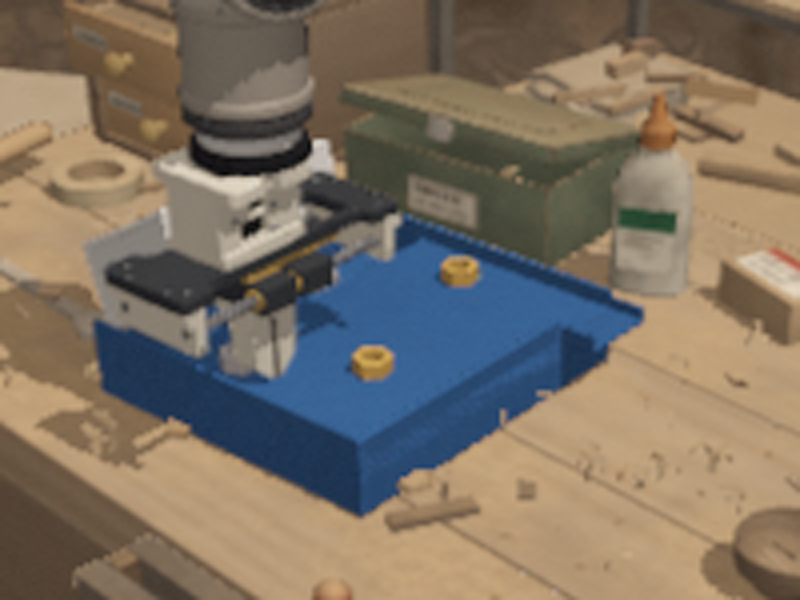

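Request:
step_arm(
  series=[
    [0,-0.02,0.38,0,0],
    [0,-0.02,0.38,0,0],
    [0,-0.02,0.38,0,0],
    [0,-0.02,0.38,0,0],
    [0,-0.02,0.38,0,0],
    [0,-0.02,0.38,0,0],
    [0,0,0,0,0],
    [0,0,-0.2,0.9,0],
    [0,0,-0.8,1,0],
    [0,0.4,-1,1,0],
    [0,0.6,-1,0,0],
    [0,0,0,0,0],
  ],
)

```text
time: 10.25
tool_pos: [0.4568, -0.0346, 0.1442]
tool_rot: [3.138, 0.002, 1.617]
contact_force: [0.1, 0.4, -0.9]
opening: 0.0004
```

```bash
python3 -c "
from h import *
look(9)"
```

```text
10.3 [ 0.4551 -0.033   0.1434] [-0.0709 -0.0445] [-1.   0.  -1.4]
```

View pics/scrop9.png

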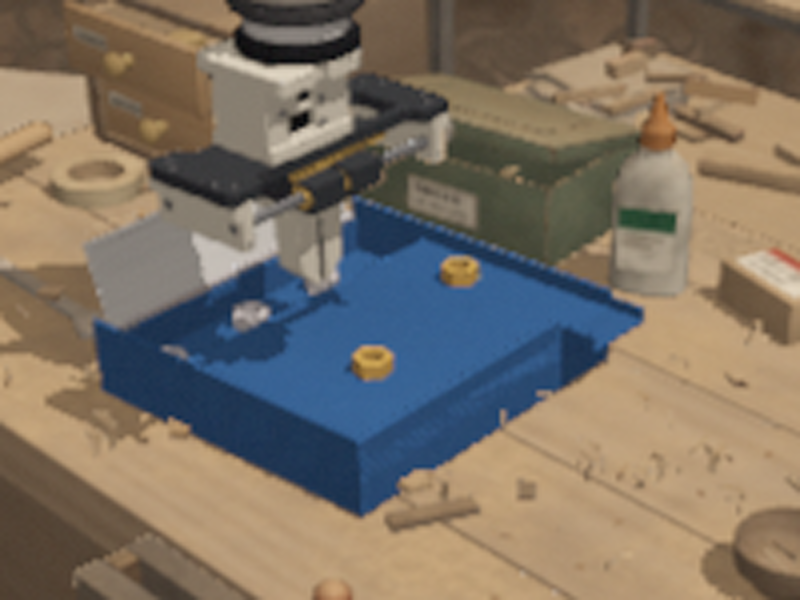

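All three steel nuts are now in the trough; the last shows at (175,350). Both brass nuts are where they started. I'll check the heights from depth.

```bash
python3 -c "
from h import *
c=dict(np.load('pics/scene9.png.npz'));P=cloud(c)
h=cv2.cvtColor(c['pixels'],cv2.COLOR_BGR2HSV)
for (a,b) in ((250,315),(175,350)):
    u=int(140+a/4);v=int(90+b/3.75)
    w=P[v-4:v+5,u-5:u+6].reshape(-1,3);s=h[v-4:v+5,u-5:u+6].reshape(-1,3)
    q=w[s[:,1]<75];print(len(q),q.mean(0).round(4),q[:,2].min().round(3),q[:,2].max().round(3),tr(q.mean(0)).round(4))
c=snap('top','top9.png')
im=c['pixels'][130:270,165:305]; cv2.imwrite('pics/crop9.png',cv2.resize(im,None,fx=4,fy=4,interpolation=cv2.INTER_CUBIC))
"
```

```text
63 [0.5031 0.0827 0.0289] 0.016 0.051 [-0.017   0.0687]
16 [0.4269 0.0723 0.0351] 0.025 0.063 [-0.0936  0.0622]
```

View pics/crop9.png

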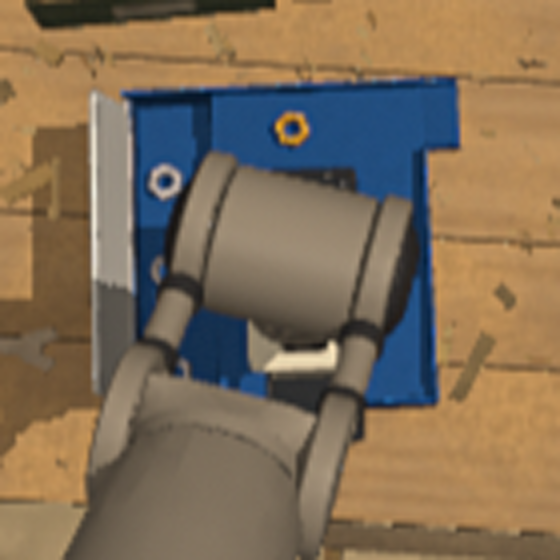

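The top view confirms it: steel nuts in the trough at (165,181), (158,270) and (185,368). Next I go over and behind the lid.

Request:
step_arm(
  series=[
    [0,0,0.2,0.9,0],
    [0,0.3,0.9,0.1,0],
    [0,0.3,0.9,0,0],
    [0,0.3,0.9,0,0],
    [0,0.3,0.9,0,0],
    [0,0.3,0.9,0,0],
    [0,0.3,0.9,0,0],
    [0,0.3,0.9,0,0],
    [0,0.3,0.9,0,0],
    [0,0.1,0.7,0,0],
    [0,0,0,0,0],
  ],
)

```text
time: 11.45
tool_pos: [0.5159, 0.1731, 0.1674]
tool_rot: [-3.14, -0.0, 1.623]
contact_force: [-0.2, 0.3, 0.2]
opening: 0.0005
```

```bash
python3 -c "
from h import *
look(10)"
```

```text
11.5 [0.5158 0.1719 0.1674] [0.0003 0.1571] [ 0.2  0.3 -0.1]
```

View pics/scrop10.png

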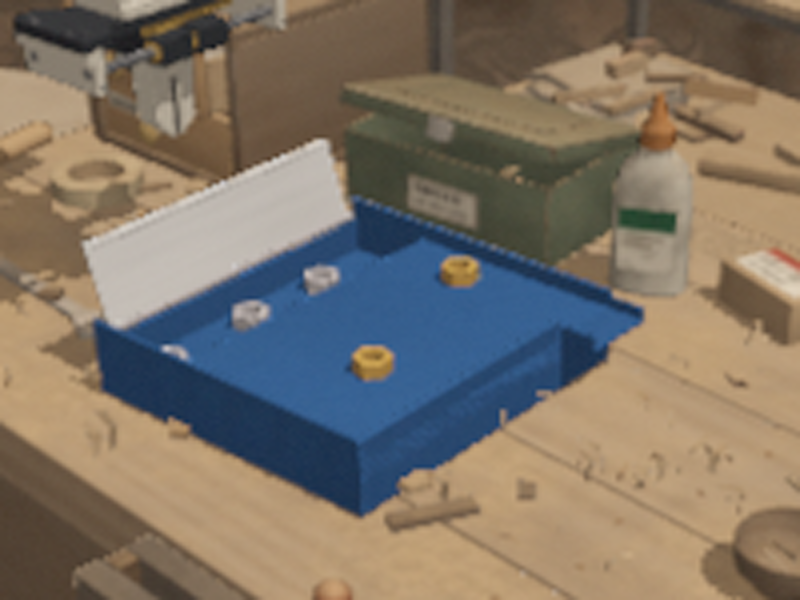

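The view is clear: three steel nuts in the trough, two brass on the deck, fingers beyond the lid. I'll lower behind it and push.

Request:
step_arm(
  series=[
    [0,0,0,-0.76,0],
    [0,0,0,-0.76,0],
    [0,0,0,-0.76,0],
    [0,0,0,0,0],
    [0,0.02,-0.3,0,0],
    [0,0.02,-0.3,0,0],
    [0,0.02,-0.3,0,0],
    [0,0.02,-0.3,0,0],
    [0,0.02,-0.3,0,0],
    [0,0.02,-0.3,0,0],
    [0,0,0,0,0],
  ],
)

```text
time: 12.6
tool_pos: [0.5202, 0.1245, 0.1113]
tool_rot: [3.142, 0.0, 1.619]
contact_force: [0.7, -0.8, -0.8]
opening: 0.0002
```

```bash
python3 -c "
from h import *
look(11)"
```

```text
12.65 [0.52   0.125  0.1112] [0.0021 0.11  ] [ 0.3  0.9 -0. ]
```

View pics/scrop11.png

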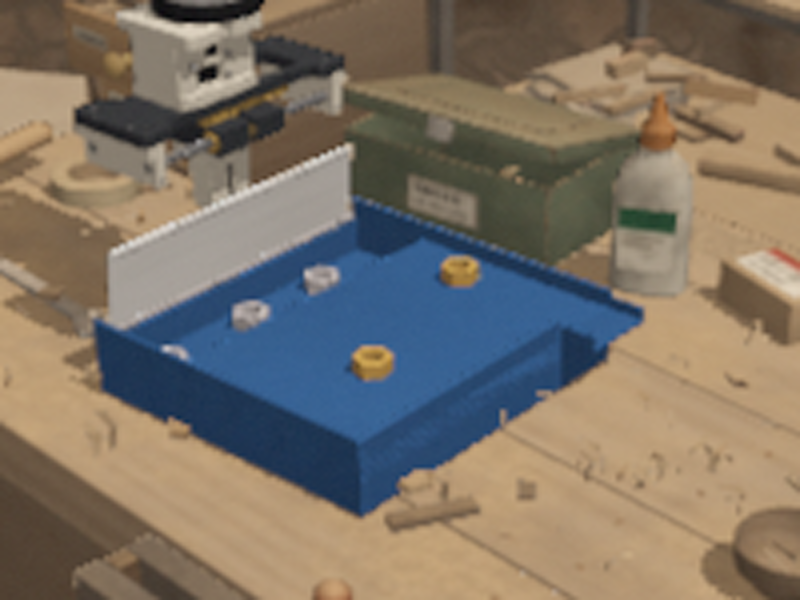

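The lid now stands upright. I follow its arc over and down.

Request:
step_arm(
  series=[
    [0,0.02,-0.32,-0.04,0],
    [0,0.02,-0.32,-0.04,0],
    [0,0.01,-0.23,-0.14,0],
    [0,0.01,-0.23,-0.14,0],
    [0,0.01,-0.18,-0.2,0],
    [0,0.01,-0.18,-0.2,0],
    [0,0,-0.12,-0.24,0],
    [0,0,-0.12,-0.24,0],
    [0,0,-0.04,-0.18,0],
    [0,0,-0.04,-0.18,0],
    [0,0,0,0,0],
  ],
)

```text
time: 13.75
tool_pos: [0.5216, 0.0811, 0.0705]
tool_rot: [-3.14, 0.0, 1.62]
contact_force: [0.3, 0.6, 0.7]
opening: 0.0005
```

```bash
python3 -c "
from h import *
look(12)"
```

```text
13.8 [0.5218 0.0812 0.0709] [0.0016 0.0662] [0.  0.4 0.4]
```

View pics/scrop12.png

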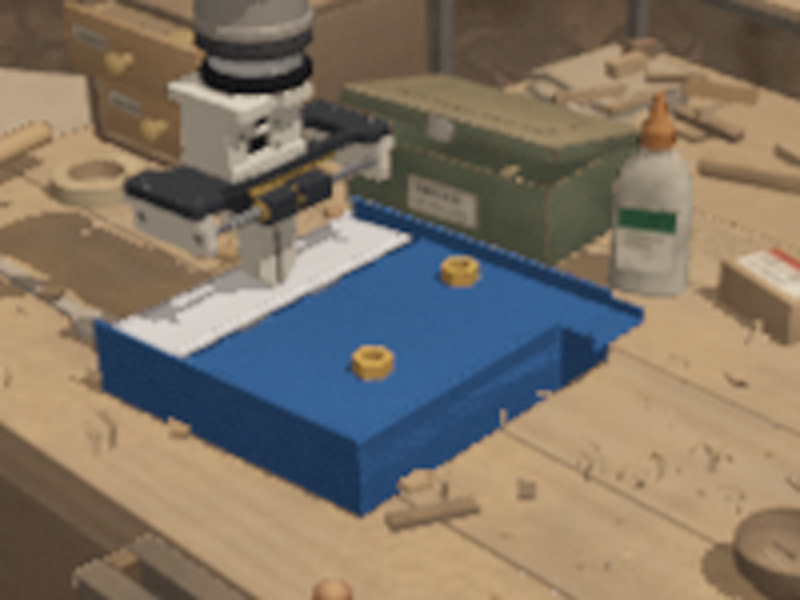

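Almost shut. I press down gently and watch the force.

Request:
step_arm(
  series=[
    [0,0.01,-0.25,0,0],
    [0,0,0,-0.08,0],
    [0,0,0,-0.08,0],
    [0,0,0,-0.06,0],
    [0,0,0,0,0],
  ],
)

```text
time: 14.3
tool_pos: [0.5226, 0.0747, 0.0671]
tool_rot: [3.14, 0.001, 1.62]
contact_force: [-3.3, -1.2, 12.9]
opening: 0.0002
```

It now pushes back with 13 N, so the lid is on its stop. I back off and check.

Request:
step_arm(
  series=[
    [0,0,0,0,0],
    [0,0,0,0.5,0],
    [0,0,0,1,0],
    [0,0,0,1,0],
    [0,0,0.4,1,0],
    [0,0,0.9,1,0],
    [0,0,0.9,0.5,0],
    [0,0,0.9,0,0],
    [0,0,0.9,0,0],
    [0,0,0.9,0,0],
    [0,0,0,0,0],
    [0,0,0,0,0],
  ],
)

```text
time: 15.5
tool_pos: [0.5221, 0.1975, 0.1909]
tool_rot: [-3.142, 0.0, 1.621]
contact_force: [-0.1, -0.4, -0.3]
opening: 0.0004
```

```bash
python3 -c "
from h import *
look(13)
c=dict(np.load('pics/scene13.png.npz'));P=cloud(c)
h=cv2.cvtColor(c['pixels'],cv2.COLOR_BGR2HSV)
m=np.zeros(h.shape[:2],bool);m[145:186,165:246]=1
m&=(h[...,1]<60)&(h[...,2]>110)
m=cv2.erode(m.astype(np.uint8),np.ones((3,3)))>0
q=P[m];t=(q[:,:2]-O)@Rt
k=(abs(t[:,0])<.12)&(t[:,1]>.035)&(t[:,1]<.1)
A=np.c_[t[k,1]-.101,np.ones(k.sum())];s=np.linalg.lstsq(A,q[k,2],rcond=None)[0];print(k.sum(),'slope dz/dy',s)
for n in nuts(c,(190,262,150,200)):
    p=ray(c,n[1],n[2],.059);print(n[0],round(n[3]),(tr(p)+[.0045,.0055]).round(4))
c=snap('top','top13.png')
im=c['pixels'][130:270,100:400]; cv2.imwrite('pics/crop13.png',cv2.resize(im,None,fx=2.6,fy=2.6,interpolation=cv2.INTER_CUBIC))
"
```

```text
15.55 [0.5222 0.1969 0.1908] [0.008  0.1818] [-0.  -0.6  0.4]
847 slope dz/dy [-0.01687845  0.04827365]
brass 50 [-0.043  -0.0725]
brass 39 [ 0.0931 -0.0321]
steel 765 [0.0093 0.055 ]
```

View pics/scrop13.png

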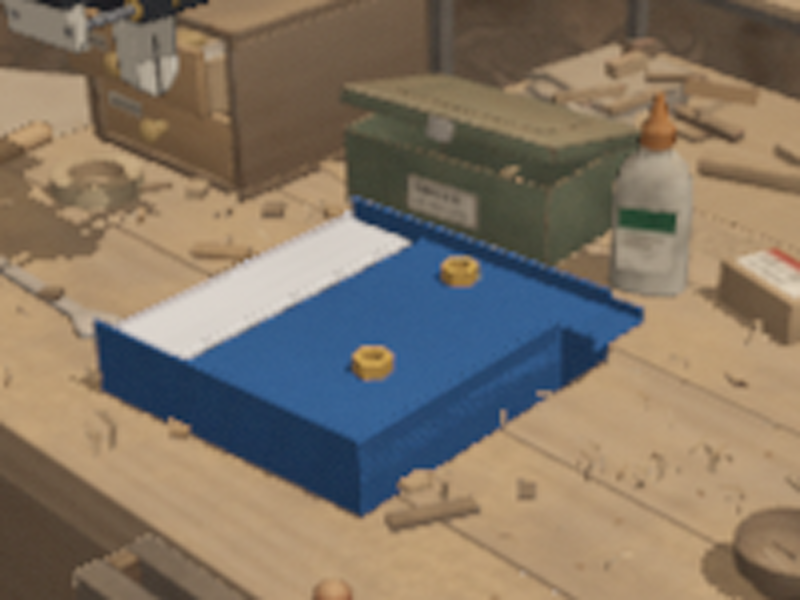

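View pics/crop13.png

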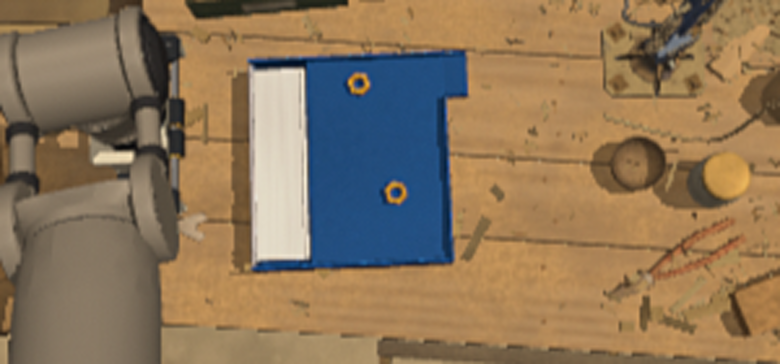

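The lid lies flat: the depth fit gives about 0.017 rad, with its free edge at z of about 49 mm. Both brass nuts are on the deck and the arm is clear, so I'm handing in.

```bash
python3 -c "
from h import *
print(hand_in())"
```

```text
the job is handed in; nothing more can be done
None
```

The job is handed in at about 15.6 s of the 54 s allowed; it reports no verdict, so what follows rests on my own checks. All three steel nuts are in the trough, both brass nuts are on the deck, and the lid is pressed shut.

- **Sweeping:** My first try pushed two steel nuts at once, one per finger. Both slipped sideways and stopped right at the open edge. I then swept each steel nut over separately with the fingers closed.
- **Lid:** I pushed it over from behind along its arc, then pressed it down until it pushed back with about 13 N.
- **Last checks:** The lid's slope in the depth image was about 0.017 rad, within the 0.06 limit. The brass nuts measured the same before and after, and the arm was clear with no contact force. I saw all three steel nuts in the trough from both cameras before closing the lid, but they can't be seen now that it is shut.
- **Objects round the tray:** The arm never came near the jar or pliers, and passed well above the spanner. I only judged these by eye in the pictures and did not measure them.
- **Disagreement:** The two cameras' nut positions differed by a steady 4–9 mm. I put this down to the slanted camera seeing mostly the near side of each nut, and took off a fixed correction.

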